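# Raise a die pot on a cam lift and hold it at the top

## Task

Slide the die pot (the round steel pot with a spigot on top) along the bed from its parking mark onto the ring mark of the lift plate in the middle, without lifting or tipping it, centre it there and let go of it. Then take the cam lever in front of the bed, turn it up until the lift plate is at its highest point (lever upright; past that the plate sinks again) and finish while holding the lever there with the gripper, as it springs back when let go. Leave the loose ring, the links, the bottle and the tools where they are.

Things in the scene. Friction and masses are not known exactly. Their poses are not given: they have to be found in the camera images.
- bed: Fixed steel bed of the cam lift, 120 mm along its x, 380 mm along its y, flat top 75 mm above the table. Origin: centre of its underside; x points away from the robot, z up. Round parking marks (102 mm rings) on its top at y = +130 and -130 mm: the die pot on one, a loose ring on the other, which is which varies. The lift plate, y = -55 to 55 mm, is flush with the top while down.
- lift_center (a point): Centre of the ring mark (102 mm) on the top face of the 120 x 110 mm aluminium lift plate; rises straight up with the plate, at bed x = 0, y = 0, 75 mm above the table when down, 90 mm at full lift. Its axes are those of the bed.
- die_pot: Loose steel pot, a cylinder of 90 mm diameter (a thin band 92 mm) and 45 mm height, with an upright round spigot, 26 mm diameter, 30 mm high, in the middle of its top (spigot top 75 mm above its underside); 0.5 to 0.85 kg. Origin: centre of its underside. It slides by the spigot or pushed at its side, level from bed to plate.
- cam_lever (a joint): Angle of the cam lever (rad), about an axis along bed x: 0 is down at its stop, the lever pointing to bed +y, 20 degrees above level; grows as it swings up. At 1.222 it is upright and the plate highest (15 mm up); beyond, to 1.9, the plate sinks again. Lift = 22.8 mm x (sin(0.349 + value) - 0.342). A spring pulls it back to 0: some 4 N at the grip when down, 6 N when upright.
- lever_axis (a point): Fixed point on the turning axis of the cam lever, in the lever's plane: bed x = -120 mm (60 mm in front of the bed's front face), y = 0, 34 mm above the table. Its axes are those of the bed. The lever is a steel bar 10 mm thick along bed x and 14 mm wide.
- lever_grip (a point): Centre of the black grip at the lever's end, 130 mm from the axis: a round barrel, 26 mm diameter, 40 mm long, lying across the lever along bed x, with flat ends. At rest 78 mm above the table at bed y = +122 mm; upright 164 mm above the table at bed y = 0. It can be pinched from above by its flat ends (fingers closing along bed x) and turns between the fingers.
- gauge_tip (a point): Tip of a thin pointer on a fixed post behind the lift plate: bed x = 68 mm, y = 0, 135 mm above the table, level with the die pot's rim at full lift. The post (18 mm thick) stands at bed x = 90 mm and is 150 mm high.
- collar: Loose steel ring on the other parking mark, 80 mm outside, 48 mm inside diameter, 30 mm high. Origin: centre of its underside. To be left alone.
- oil_bottle: White plastic bottle, 60 mm diameter, 150 mm high, on the table left of the bed. Origin: centre of its underside. To be left alone.
- wrench: Flat steel wrench lying on the table left of the bed. Origin: middle of its underside. To be left alone.
- brush: Hand brush lying on the table right of the bed. Origin: middle of its underside. To be left alone.
- link_a: Loose dark steel chain link, 49 x 35 x 9 mm, lying on the table in front of the bed, on the right. Origin: centre of its underside. To be left alone.
- link_b: A second chain link like the first, further to the right. To be left alone.
There are look-alikes about, which are no part of the job. What is shaped like the die_pot but orange or pink is not meant.

How it is judged:
By the outcome, as a careful person would: the job done as asked, in the order asked, and still so for the second after the job is handed in, while the arm keeps its last pose, push and grip.
It also fails if it takes over 48 s, if anything falls off the work surface, if the arm or the gripper's body presses on something with over 40 N, if the wrist force passes 120 N, or if a joint passes its speed limit or range.

## Robot

A 6-joint arm with a two-finger parallel gripper is mounted at the origin on the work surface. World frame = base frame: x ahead of the robot, y to its left, z up, the work surface at z = 0. Lengths are in m, angles in rad, forces in N, time in s.
With the tool pointing down it reaches from about 0.375 to 0.9 m from the base axis. Payload 3.1 kg.
Tool frame: the origin (TCP) lies on the centre line of the jaws, within the pads' length; the fingertips stand robot.tip_reach ahead of it and the grasp point (between the pads) lies 8 mm behind it (robot.tip_reach is the distance from the TCP to the fingertips, in m); z points along the fingers, y is the line along which they close (so a half turn about z gives the same grasp; the last joint's range is limited). The gripper opens to 87 mm and grips with 3 to 60 N. Pads are 19 mm wide; open, the fingers measure 117 mm over their backs; the gripper's body (75 mm by 190 mm) begins 51 mm behind the grasp point.
Start: joints at [0.931, 0.527, 1.433, -0, 1.181, -0.178], TCP at [0.278, 0.56, 0.234] pointing down, gripper open.
Joint ranges: [-3.08, 3.08], [-0.75, 2.2], [0.22, 2.44], [-1.43, 4.57], [0, 2.65], [-2.85, 2.85]. Speed limits (rad/s): [2.79, 2.79, 3.14, 3.14, 3.14, 3.14].

## Interface

Orientations are given as a unit quaternion [x, y, z, w].
In Python, from rig import robot gives the robot as it stands.
- The arm moves only by the tool jog_arm, never from a script. Its argument "motion" is one flat list of numbers, 7 for each row, row after row: the shift along the tool's x, y, z scaled (see below), then the turn, a rotation vector about the tool's x, y, z scaled (see below), then the gripper's target within -1 to 1 (shut at 1, half-way at 0, fully open at -1). In form: [x, y, z, rx, ry, rz, hand, x, y, z, rx, ry, rz, hand, ...]. A call has 1 to 12 rows; each row shifts and turns the commanded pose from where the row before left it, along the tool's axes as they then stand; what a row does not reach is not made up. The controller multiplies each number of a shift by 4 cm and each number of a turn by 4 degrees. A row lasts 1/8 s, in which the tool goes at most 62.5 mm and 10.7 degrees, less where a joint would pass 70% of its speed; a pose out of reach is approached as far as the arm can. A call with a number of a shift or a turn outside -1 to 1 is refused whole. A call with a gripper value outside its range is refused whole. The fingers move at their own pace and stop on an object; "grip_force" is the grip in N (left out, the last holds). Time passes only in rows, so rows that do not move let the fingers close. It gives the time, the measured TCP pose, the force, the opening and the grip force at its end, in the units of the state.
- robot.get_obs(): the state, without advancing time (a new reading comes with each control period).
- robot.camera(name): name is "side" or "top" or "wrist"; returns the picture (480x640x3 uint8, blue, green, red); there is no depth.
- robot.calibration(name): a dict with "fx", "fy", "cx", "cy" (pixels), "dist_coeffs" ([k1, k2, p1, p2, k3] as OpenCV has them; the pictures are not rectified), "R" (3x3) and "t" (3): a world point X has camera coordinates R X + t; the wrist camera has in their place "T_tool_cam" (4x4, takes a point from camera to tool coordinates, whose origin is the TCP and whose axes are the flange's). Camera axes: x right, y down, z forward; pixel columns grow to the right and rows downward; lengths in m; the calibration is good to about 2 mm. A picture is of the moment at which its call begins: read the wrist's pose just before it. calibration takes no time and is no camera call.
- robot.hand_in(): hands the job in; it is judged then, once.
The state is a dict: "time": time; "q": joint angles; "joint_velocities": joint speeds; "joint_torque": joint torques, N m; "position": TCP position; "tool_rot": TCP orientation; "ft_force": force on the tool from outside, world axes, zero at the start; "moment": the same for the moment, N m; "grip_width": finger opening in m; "grip_force": force on a finger pad.
Only numpy, scipy, OpenCV 4.12 (cv2) and the standard library are available. Lean on these libraries where they do the work, as an engineer would, in place of code of your own. Each camera call takes 0.05 s, during which the arm holds its last target. There are 200 camera calls.

## Working session

There is one attempt and no reset: what is moved stays moved. The work goes in short steps, Python scripts to look and compute and a tool call to move; the robot and the scene stay as the last step left them, time stands still between calls to the robot, and variables do not carry over. Pictures are saved under pics/ and viewed, at most 10 in all, crops included, and the job is handed in when it is done.

Besides the shell and the picture viewer there is one more tool, called after "Request:" by a JSON object that holds its "op" and its "data". jog_arm: Moves the arm, as the interface text tells. Shifts and turns lie within -1 to 1; 1 stands for 4 cm of shift or 4 degrees of turn. Its arguments: {"type":"object","properties":{"motion":{"type":"array","items":{"type":"number"}},"grip_force":{"type":"number"}},"required":["motion"]}

```bash
mkdir -p pics
cat > h.py <<'E'
import numpy as np,cv2
from rig import robot
from scipy.spatial.transform import Rotation as Ro
def cam(n):
    o=robot.get_obs(); im=robot.camera(n); c=robot.calibration(n)
    K=np.array([[c['fx'],0,c['cx']],[0,c['fy'],c['cy']],[0,0,1]]); D=np.array(c['dist_coeffs'],float)
    if 'R' in c: R=np.array(c['R']);t=np.array(c['t'])
    else:
        T=np.eye(4);T[:3,:3]=Ro.from_quat(o['tool_rot']).as_matrix();T[:3,3]=o['position']
        T=np.linalg.inv(T@np.array(c['T_tool_cam']));R=T[:3,:3];t=T[:3,3]
    return im,(K,D,R,t)
def ray(C,uv):
    K,D,R,t=C
    p=cv2.undistortPoints(np.array(uv,float).reshape(-1,1,2),K,D)[:,0]
    d=np.c_[p,np.ones(len(p))]@R
    return -R.T@t,d
def onz(C,uv,z):
    o,d=ray(C,uv); return o+d*((z-o[2])/d[:,2])[:,None]
def proj(C,X):
    K,D,R,t=C
    return cv2.projectPoints(np.array(X,float).reshape(-1,1,3),cv2.Rodrigues(R)[0],t,K,D)[0][:,0]
E
python3 - <<'E'
from h import *
for n in('top','side'):
    im,C=cam(n); cv2.imwrite(f'pics/{n}0.png',im); print(n,-C[2].T@C[3])
print(robot.tip_reach,robot.get_obs())
E
```

```text
top [0.44513381 0.0241461  1.2813069 ]
side [ 0.1401503  -0.79838999  0.59955725]
0.011 {'time': 0.1, 'q': array([ 9.31485311e-01,  5.28393535e-01,  1.43376238e+00, -2.33517360e-05,
        1.18141299e+00, -1.78473790e-01]), 'joint_velocities': array([ 0.00063859, -0.00067621, -0.00335735,  0.00220661,  0.00060967,
       -0.00055823]), 'joint_torque': array([-4.18750278e-04, -4.40983558e+01, -1.77150053e+01,  6.34846115e-02,
        5.33974066e-02, -4.71432259e-05]), 'position': array([0.27751447, 0.55929784, 0.23266073]), 'tool_rot': array([ 2.28380656e-01,  9.73571415e-01, -9.10959326e-04, -3.82964786e-04]), 'ft_force': array([ 0.63647644,  0.34888278, -0.0434151 ]), 'moment': array([ 0.00916601, -0.03057029, -0.00298396]), 'grip_force': 0.0, 'grip_width': 0.08677997488103564}
```

View pics/top0.png

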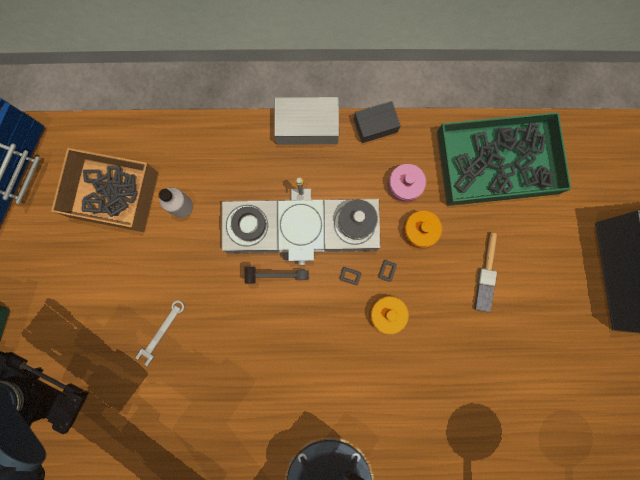

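View pics/side0.png

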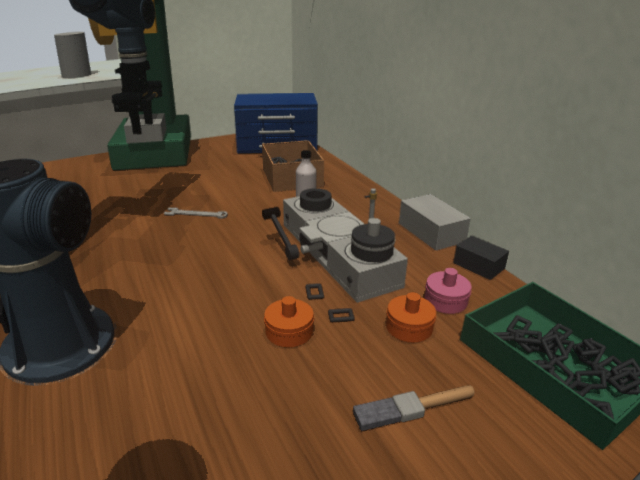

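The top view shows the steel pot on the right parking mark at (357,220), and the collar on the left mark at (247,224). The ring mark is at (301,224), the lever's grip at (250,274) and its hub at (303,274). The look-alikes are orange pots at (424,228) and (390,315) and a pink one at (408,181). The grey pot on the bed fits the description, and I'll confirm it in a crop.

Run:
```python
from h import *
im,C=cam('top')
hsv=cv2.cvtColor(im,cv2.COLOR_BGR2HSV)
m=((hsv[...,1]<60)&(hsv[...,2]>120)).astype(np.uint8)*255
roi=np.zeros_like(m);roi[180:268,205:400]=255;m&=roi
m=cv2.morphologyEx(m,cv2.MORPH_OPEN,np.ones((3,3)))
cs=sorted(cv2.findContours(m,0,2)[0],key=cv2.contourArea)[-3:]
for c in cs: print(cv2.contourArea(c),cv2.boundingRect(c))
# bed hull corners via full hull of bed without plate protrusions
pts=np.vstack([c for c in cs if cv2.contourArea(c)>300])[:,0].astype(float)
W=onz(C,pts,0.075)
cand=(pts[:,0]<285)|((pts[:,0]>320))
r=cv2.minAreaRect(W[cand][:,:2].astype(np.float32)); print('bed rect',r)
b=onz(C,[[301,224],[357,220],[247,224]],0.075);print(b)
big=cv2.resize(im[180:290,210:400],None,fx=4,fy=4,interpolation=cv2.INTER_CUBIC)
cv2.imwrite('pics/crop1.png',big)
```

```text
85.0 (366, 199, 13, 15)
88.5 (354, 211, 11, 11)
6624.0 (222, 189, 158, 76)
bed rect ((0.6251581311225891, 0.06478725373744965), (0.3797112703323364, 0.12421432137489319), 89.63844299316406)
[[ 0.62846233  0.06312295  0.075     ]
 [ 0.63733564 -0.07209461  0.075     ]
 [ 0.62936346  0.19323592  0.075     ]]
```

View pics/crop1.png

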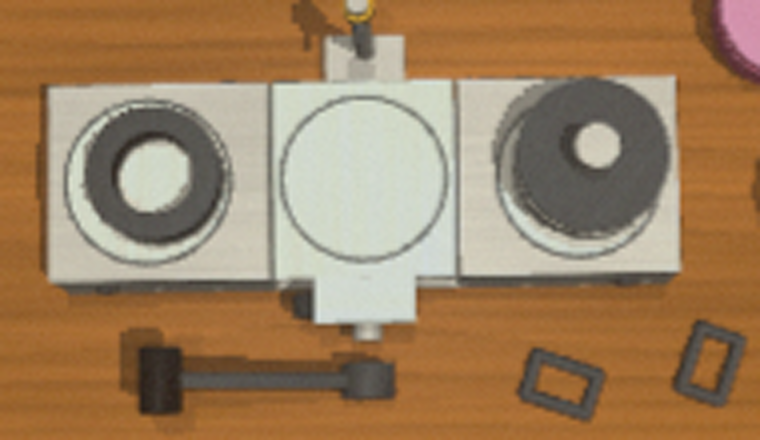

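The crop shows a dark grey steel pot with a bright spigot at (598,145), standing on the bed's right mark, so that is the die pot. The ring mark is at about (364,179), and the lever's grip at (160,380) with its hub at (370,380).

```bash
cat >> h.py <<'E'
def cp(p): p=np.array(p,float); return np.array([210,180])+(p+.5)/4-.5
E
python3 - <<'E'
from h import *
im,C=cam('top')
# ring mark: dark pixels on plate
g=cv2.cvtColor(im,cv2.COLOR_BGR2GRAY)
k=cv2.morphologyEx(g,cv2.MORPH_BLACKHAT,np.ones((5,5)))
yy,xx=np.nonzero(k>25); r=np.hypot(xx-300.6,yy-224.4); s=(r>17)&(r<24)
e=cv2.fitEllipse(np.c_[xx,yy][s].astype(np.float32)); print(e,s.sum()); print('ring',onz(C,e[0],.075))
c=onz(C,cp([[48,87],[675,76],[680,271],[50,280]]),.075);print('corners',c[:,:2],c.mean(0))
f=lambda a,b:np.degrees(np.arctan2(*(b-a)[:2]))
print('yaw',f(c[1],c[0]),f(c[2],c[3]))
print('spigot',onz(C,cp([598,145]),.15),'rim',onz(C,cp([591,160]),.12))
print('grip',onz(C,cp([160,380]),.0915))
# pot disc
roi=(slice(190,250),slice(328,385))
m=(g[roi]<110).astype(np.uint8); m=cv2.morphologyEx(m,cv2.MORPH_OPEN,np.ones((5,5)))
cs=max(cv2.findContours(m,0,2)[0],key=cv2.contourArea);print(cv2.minEnclosingCircle(cs),cv2.boundingRect(cs))
E
```

```text
((300.4573974609375, 224.21832275390625), (40.165855407714844, 43.27304458618164), 83.9279556274414) 244
ring [[0.62793941 0.06443215 0.075     ]]
corners [[ 0.68519886  0.25520895]
 [ 0.68951286 -0.12487425]
 [ 0.57048614 -0.12548341]
 [ 0.56771996  0.25239169]] [0.62822945 0.06431075 0.075     ]
yaw -0.6502888863663094 -0.41941739762228164
spigot [[ 0.63481418 -0.07108043  0.15      ]] rim [[ 0.63104216 -0.06939093  0.12      ]]
grip [[0.50650177 0.18381253 0.0915    ]]
((28.217105865478516, 28.335525512695312), 20.252498626708984) (11, 10, 38, 38)
```

Request:
{"op": "jog_arm", "data": {"motion": [0,0,-0.1,0,0,1,-1,0,0,-0.1,0,0,1,-1,0,0,-0.1,0,0,1,-1,0,0,-0.1,0,0,1,-1,0,0,-0.1,0,0,1,-1,0,0,-0.1,0,0,1,-1,0,0,-0.1,0,0,1,-1,0,0,-0.1,0,0,1,-1,0,0,-0.1,0,0,1,-1,0,0,-0.1,0,0,1,-1,0,0,-0.1,0,0,1,-1,0,0,-0.1,0,0,1,-1]}}

```text
time: 1.7
position: [0.2777, 0.5596, 0.2814]
tool_rot: [0.606, 0.796, -0.0, -0.0]
ft_force: [0.0, -0.7, 1.0]
grip_width: 0.0872
grip_force: 0.0
```

Request:
{"op": "jog_arm", "data": {"motion": [0,0,0,0,0,1,0.1,0,0,0,0,0,1,0.1,0,0,0,0,0,1,0.1,0,0,0,0,0,0.78,0.1,-0.5,0.5,0,0,0,0,0.1,-1,0.7,0,0,0,0,0.1,-1,0.7,0,0,0,0,0.1,-1,0.7,0,0,0,0,0.1,-1,0.7,0,0,0,0,0.1,-1,0.7,0,0,0,0,0.1,-1,0.7,0,0,0,0,0.1,-1,0.7,0,0,0,0,0.1]}}

```text
time: 3.2
position: [0.4971, 0.2602, 0.2815]
tool_rot: [0.704, 0.71, -0.0, -0.0]
ft_force: [1.1, 1.4, -0.1]
grip_width: 0.0391
grip_force: 0.0
```

Request:
{"op": "jog_arm", "data": {"motion": [-1,0.7,0,0,0,0,0.1,-1,0.7,0,0,0,0,0.1,-1,0.7,0,0,0,0,0.1,-1,0.4,0,0,0,0,0.1,-1,0,0,0,0,0,0.1,-1,0,0,0,0,0,0.1,-0.7,0,0,0,0,0,0.1,0,0,0,0,0,0,0.1,0,0,0,0,0,0,0.1]}}

```text
time: 4.32
position: [0.5984, -0.0049, 0.2814]
tool_rot: [0.704, 0.71, 0.0, -0.0]
ft_force: [0.3, 0.4, -0.1]
grip_width: 0.0392
grip_force: 0.0
```

Run:
```python
from h import *
im,C=cam('wrist'); cv2.imwrite('pics/w1.png',im); print(-C[2].T@C[3],C[2])
np.save('w1.npy',np.array(C,dtype=object),allow_pickle=True)
print(proj(C,[[.628,.0643,.075],[.629,-.0657,.12],[.633,-.07,.15]]))
```

```text
[0.59734992 0.07696982 0.43345253] [[ 9.99961677e-01  8.75423672e-03 -8.43942178e-05]
 [ 8.38601276e-03 -9.55044034e-01  2.96345354e-01]
 [ 2.51367718e-03 -2.96334705e-01 -9.55080847e-01]]
[[358.86353381 127.29599388]
 [359.31364282 296.4361398 ]
 [367.90396195 318.68529476]]
```

View pics/w1.png

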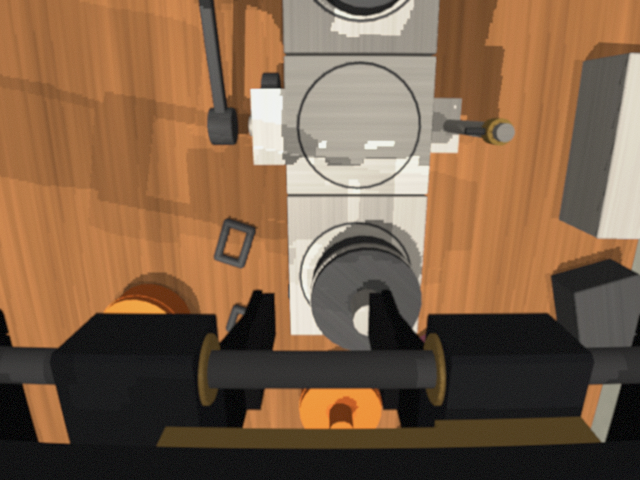

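The wrist view shows the ring mark centred at about (359,125), and the pot's rim centred near (366,295) with the spigot at about (366,320). That agrees with the top view: the pot is at about (0.633, -0.070). I'll grasp the spigot.

Request:
{"op": "jog_arm", "data": {"motion": [-0.8,0.43,0,0,0,0,-0.15,-0.83,0.43,0,0,0,0,-0.15,0,0,0.5,0,0,0,-0.15,0,0,0.8,0,0,0,-0.15,0,0,0.8,0,0,0,-0.15,0,0,0.6,0,0,0,-0.15,0,0,0.3,0,0,0,-0.15,0,0,0,0,0,0,-0.15,0,0,0,0,0,0,-0.15], "grip_force": 20}}

```text
time: 5.5
position: [0.6344, -0.0703, 0.1627]
tool_rot: [0.704, 0.71, 0.001, 0.001]
ft_force: [0.8, 0.2, 0.2]
grip_width: 0.0503
grip_force: 0.0
```

Run:
```python
from h import *
im,C=cam('wrist'); cv2.imwrite('pics/w2.png',im)
print(proj(C,[[.628,.0643,.075]]))
```

```text
[[311.56464162   4.54553926]]
```

View pics/w2.png

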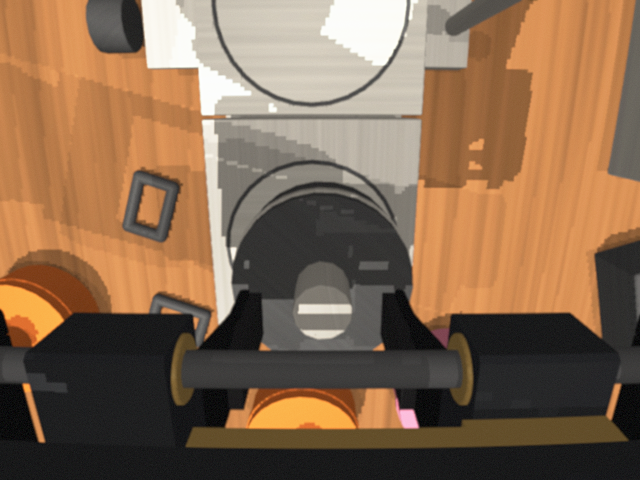

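The spigot at (322,300) lies centred between the fingers, whose inner edges are at 262 and 382. I'll go down the last 27 mm and close.

Request:
{"op": "jog_arm", "data": {"motion": [0,0,0.35,0,0,0,-0.15,0,0,0.3,0,0,0,-0.15,0,0,0,0,0,0,-0.15,0,0,0,0,0,0,1,0,0,0,0,0,0,1,0,0,0,0,0,0,1,0,0,0,0,0,0,1], "grip_force": 20}}

```text
time: 6.42
position: [0.6346, -0.0706, 0.136]
tool_rot: [0.704, 0.71, 0.001, 0.001]
ft_force: [1.8, 0.3, -0.3]
grip_width: 0.0249
grip_force: 20.0
```

Run:
```python
from h import *
im,C=cam('wrist')
t=np.linspace(0,2*np.pi,13)[:-1]
print(proj(C,[[.6344+.013*np.cos(a),-.0703+.013*np.sin(a),.15] for a in t]).round())
print(proj(C,[[.6344+.045*np.cos(a),-.0703+.045*np.sin(a),.12] for a in t[:7]]).round())
g=cv2.cvtColor(im,cv2.COLOR_BGR2GRAY); print(g[150:345:5,320])
```

```text
[[357. 343.]
 [353. 327.]
 [340. 315.]
 [322. 311.]
 [304. 315.]
 [291. 327.]
 [287. 343.]
 [292. 358.]
 [304. 369.]
 [322. 373.]
 [339. 369.]
 [352. 358.]]
[[425. 307.]
 [415. 259.]
 [378. 220.]
 [323. 205.]
 [267. 219.]
 [229. 257.]
 [218. 306.]]
[194 182 153 136  90 145 149 144  77  45 120  45  57  58  70  62  64  64
  65  64  56  57  54  55  58  58  57 101 101 102 104 101 105 131 130 131
 129 131 131]
```

Request:
{"op": "jog_arm", "data": {"motion": [0.15,-0.01,0,0,0,0,1,0.28,-0.012,0,0,0,0,1,0.31,-0.012,0,0,0,0,1,0.31,-0.012,0,0,0,0,1,0.31,-0.012,0,0,0,0,1,0.31,-0.012,0,0,0,0,1,0.31,-0.012,0,0,0,0,1,0.31,-0.012,0,0,0,0,1,0.31,-0.012,0,0,0,0,1,0.31,-0.012,0,0,0,0,1,0.31,-0.012,0,0,0,0,1,0.15,-0.01,0,0,0,0,1]}}

```text
time: 7.98
position: [0.6269, 0.0645, 0.1361]
tool_rot: [0.704, 0.711, -0.001, 0.001]
ft_force: [-0.5, -10.7, 11.1]
grip_width: 0.0254
grip_force: 20.0
```

Request:
{"op": "jog_arm", "data": {"motion": [0,0,0,0,0,0,1,0,0,0,0,0,0,1,0,0,0,0,0,0,1]}}

```text
time: 8.35
position: [0.6267, 0.0647, 0.1355]
tool_rot: [0.704, 0.71, 0.0, -0.0]
ft_force: [-0.3, -3.4, 4.0]
grip_width: 0.0253
grip_force: 20.0
```

Run:
```python
from h import *
for n in('top','wrist'):
    im,C=cam(n); cv2.imwrite(f'pics/{n}3.png',im)
im=cv2.imread('pics/wrist3.png');t=cv2.imread('pics/top3.png')
a=cv2.resize(t[180:290,240:370],(520,440)); cv2.imwrite('pics/c3.png',np.vstack([np.pad(im[120:345,:],((0,0),(0,0),(0,0)))]))
```

```text
(no output)
```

View pics/c3.png

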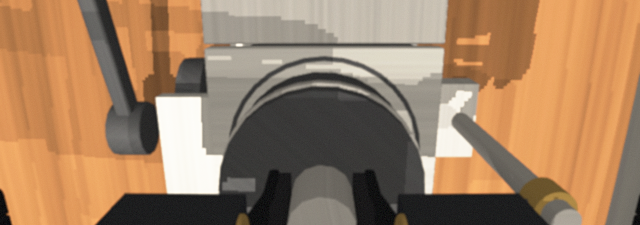

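The pot stands inside the ring mark with an even rim of ring visible. I'll let go, rise, move over towards the lever grip and measure.

Request:
{"op": "jog_arm", "data": {"motion": [0,0,0,0,0,0,-0.15,0,0,0,0,0,0,-0.15,0,0,0,0,0,0,-0.15,0,0,-0.4,0,0,0,-0.15,0,0,-0.9,0,0,0,-0.15,0,0,-1,0,0,0,-0.15,0,0,-0.5,0,0,0,-0.15,1,-0.4,0,0,0,0,-0.15,1,-1,0,0,0,0,-0.15,1,-1,0,0,0,0,-0.15,0,-0.6,0,0,0,0,-0.15,0,0,0,0,0,0,-0.15]}}

```text
time: 9.95
position: [0.5043, 0.184, 0.2487]
tool_rot: [0.704, 0.711, 0.0, 0.0]
ft_force: [-0.4, -0.0, 0.5]
grip_width: 0.0499
grip_force: 0.0
```

Run:
```python
from h import *
print(robot.get_obs()['position'])
im,C=cam('top'); cv2.imwrite('pics/t4.png',im)
w,D=cam('wrist'); cv2.imwrite('pics/w4.png',w)
s=cv2.resize(im[180:290,230:370],None,fx=4,fy=4,interpolation=cv2.INTER_CUBIC)
cv2.imwrite('pics/c4.png',s)
```

```text
[0.50432368 0.18403746 0.24867902]
```

View pics/c4.png

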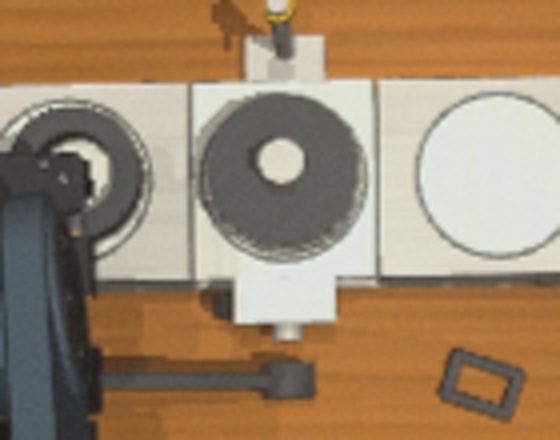

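View pics/w4.png

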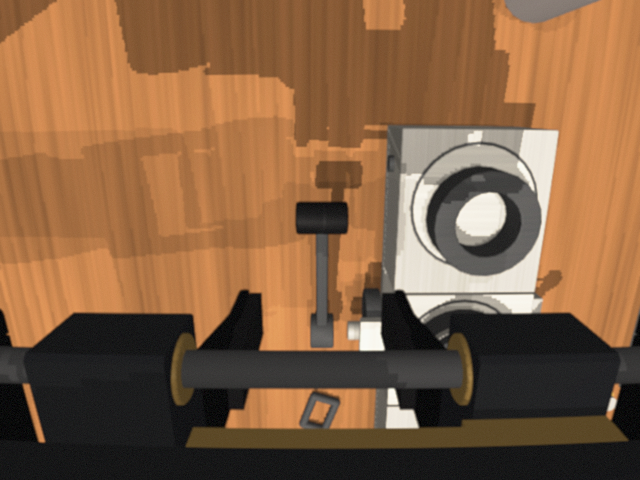

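In the top crop the pot stands on the ring mark with its spigot at (281,161), and the right parking mark is empty. The wrist view shows the lever grip at (322,217), the barrel spanning columns 297 to 348.

Run:
```python
from h import *
im=cv2.imread('pics/t4.png'); _,C=cam('top'); _,W=cam('wrist')
g=cv2.cvtColor(im,cv2.COLOR_BGR2GRAY)
m=np.zeros_like(g);x0,y0=278,195;m[y0:250,x0:324]=((g[y0:250,x0:324]<110)*255)
m=cv2.morphologyEx(m,cv2.MORPH_OPEN,np.ones((5,5)))
c=max(cv2.findContours(m,0,2)[0],key=cv2.contourArea)
e=cv2.fitEllipse(cv2.convexHull(c));print('rim',e,onz(C,e[0],.12),cv2.minEnclosingCircle(c))
q=np.zeros_like(g);q[213:228,292:308]=(g[213:228,292:308]>140)*255
M=cv2.moments(q,True);s=(M['m10']/M['m00'],M['m01']/M['m00']);print('spigot',s,onz(C,s,.15))
# predictions of circles if pot centred at ring
X=np.array([.6279,.0644])
t=np.linspace(0,2*np.pi,40)
for r,z in((.046,.12),(.045,.12),(.013,.15)):
    P=proj(C,np.c_[X[0]+r*np.cos(t),X[1]+r*np.sin(t),0*t+z]);print(r,P.min(0),P.max(0))
print('contour',c[:,0].min(0),c[:,0].max(0))
print('grip',onz(W,[[322,217],[297,217],[348,217]],.086))
# parking mark right (now empty): fit
k=cv2.morphologyEx(g,cv2.MORPH_BLACKHAT,np.ones((5,5)))
yy,xx=np.nonzero(k>25); r=np.hypot(xx-354.5,yy-223.5); ss=(r>17)&(r<24)
e=cv2.fitEllipse(np.c_[xx,yy][ss].astype(np.float32)); print(e,'mark-',onz(C,e[0],.075))
```

```text
rim ((299.7748107910156, 222.53457641601562), (38.309547424316406, 38.43272018432617), 143.08665466308594) [[0.62508002 0.0645004  0.12      ]] ((299.6378173828125, 222.91026306152344), 19.76632308959961)
spigot (299.94897959183675, 219.78571428571428) [[0.62671601 0.06304455 0.15      ]]
0.046 [280.00863652 201.8255903 ] [319.61731346 240.9582819 ]
0.045 [280.4393024  202.24781066] [319.18686713 240.52985102]
0.013 [293.60621819 213.60072063] [305.09086894 224.94320491]
contour [281 204] [318 241]
grip [[0.50823097 0.18730225 0.086     ]
 [0.48924361 0.18717054 0.086     ]
 [0.52798678 0.18744852 0.086     ]]
((354.3403015136719, 223.2950439453125), (40.774017333984375, 41.51673126220703), 109.09196472167969) mark- [[ 0.62933411 -0.06554554  0.075     ]]
```

Run:
```python
from h import *
w=cv2.imread('pics/wrist3.png');g=cv2.cvtColor(w,cv2.COLOR_BGR2GRAY).astype(int)
o=robot.get_obs();_,W=cam('wrist')
K,D,R,t=W; c=-R.T@t+np.array([.6267,.0647,.1355])-o['position']; W3=(K,D,R,-R@c)
for u in (290,322,355): print(u,g[165:225,u].tolist())
P=proj(W3,[[.6282,.0644+.051,.075],[.6267,.0647+.045,.12],[.6267,.0647+.046,.12],[.6267,.0647+.045,.075]]);print(P)
k=cv2.morphologyEx(g.astype(np.uint8),cv2.MORPH_BLACKHAT,np.ones((7,7)))
m=(k>30); yy,xx=np.nonzero(m); Q=onz(W3,np.c_[xx,yy],.075)
r=np.hypot(Q[:,0]-.628,Q[:,1]-.0644); s=(abs(r-.051)<.0025)&(Q[:,1]>.07); Q=Q[s]
A=np.c_[2*Q[:,:2],np.ones(len(Q))];x=np.linalg.lstsq(A,(Q[:,:2]**2).sum(1),rcond=None)[0];print(len(Q),x[:2],np.sqrt(x[2]+x[0]**2+x[1]**2), 'fixed-r centre est',(Q[:,:2]).mean(0))
```

```text
290 [75, 110, 129, 150, 165, 169, 172, 171, 171, 172, 172, 173, 170, 174, 174, 171, 156, 119, 81, 66, 67, 86, 128, 163, 176, 176, 177, 179, 178, 174, 170, 156, 122, 75, 47, 43, 47, 44, 53, 69, 91, 112, 133, 152, 152, 128, 82, 45, 45, 51, 58, 67, 62, 60, 56, 58, 60, 57, 56, 56]
322 [76, 108, 131, 151, 168, 171, 171, 172, 171, 170, 156, 116, 79, 62, 68, 97, 136, 165, 174, 191, 210, 216, 217, 207, 188, 175, 156, 112, 65, 42, 45, 45, 44, 46, 60, 84, 110, 139, 172, 187, 173, 126, 70, 43, 48, 50, 59, 67, 69, 69, 67, 68, 65, 57, 56, 59, 59, 58, 57, 57]
355 [76, 109, 144, 182, 210, 219, 217, 216, 217, 215, 219, 216, 217, 217, 215, 201, 162, 110, 85, 84, 107, 156, 206, 224, 224, 223, 224, 223, 222, 218, 200, 178, 141, 94, 55, 42, 43, 44, 44, 52, 77, 100, 130, 163, 180, 159, 122, 74, 43, 46, 59, 73, 80, 76, 71, 65, 61, 58, 56, 58]
[[325.59607825 175.66807354]
 [323.06184078 206.29316852]
 [323.08351648 203.85183115]
 [322.49699515 186.9615989 ]]
1276 [0.627862   0.06426341] 0.04989632292497543 fixed-r centre est [0.62858679 0.10019958]
```

Both views agree that the pot is centred to about 1.3 mm, which is within calibration error. Next I'll descend onto the lever grip and pinch its ends.

Request:
{"op": "jog_arm", "data": {"motion": [0.04,0.08,0.6,0,0,0,-0.3,0,0,0.9,0,0,0,-0.3,0,0,0.9,0,0,0,-0.3,0,0,0.9,0,0,0,-0.3,0,0,0.7,0,0,0,-0.3,0,0,0.45,0,0,0,-0.3,0,0,0,0,0,0,-0.3,0,0,0,0,0,0,1,0,0,0,0,0,0,1,0,0,0,0,0,0,1,0,0,0,0,0,0,1], "grip_force": 40}}

```text
time: 11.58
position: [0.5068, 0.185, 0.0699]
tool_rot: [0.704, 0.71, -0.001, -0.001]
ft_force: [-5.9, 0.4, 4.6]
grip_width: 0.0394
grip_force: 40.0
```

Request:
{"op": "jog_arm", "data": {"motion": [-0.11,0,-0.26,0,0,0,1,-0.13,0,-0.25,0,0,0,1,-0.15,0,-0.24,0,0,0,1,-0.17,0,-0.225,0,0,0,1,-0.19,0,-0.21,0,0,0,1,-0.21,0,-0.19,0,0,0,1,-0.225,0,-0.17,0,0,0,1,0,0,0,0,0,0,1]}}

```text
time: 12.58
position: [0.5073, 0.1386, 0.131]
tool_rot: [0.705, 0.709, -0.0, -0.002]
ft_force: [-4.1, 3.9, -3.1]
grip_width: 0.0396
grip_force: 40.0
```

Request:
{"op": "jog_arm", "data": {"motion": [-0.24,0,-0.15,0,0,0,1,-0.25,0,-0.13,0,0,0,1,-0.26,0,-0.11,0,0,0,1,-0.27,0,-0.085,0,0,0,1,-0.275,0,-0.06,0,0,0,1,-0.28,0,-0.035,0,0,0,1,-0.28,0,-0.015,0,0,0,1,0,0,0,0,0,0,1,0,0,0,0,0,0,1]}}

```text
time: 13.7
position: [0.508, 0.0653, 0.1552]
tool_rot: [0.705, 0.709, 0.0, -0.003]
ft_force: [-5.3, 7.8, 3.9]
grip_width: 0.0398
grip_force: 40.0
```

Run:
```python
from h import *
o=robot.get_obs();print(o['position'],o['ft_force'])
w,W=cam('wrist'); im,C=cam('top'); s,_=cam('side')
for n,i in(('w5',w),('t5',im),('s5',s)):cv2.imwrite(f'pics/{n}.png',i)
a=cv2.resize(s[150:310,240:440],(800,600)[0:1]*0 or (750,600),interpolation=cv2.INTER_CUBIC);cv2.imwrite('pics/s5c.png',a)
```

```text
[0.5080131  0.0653364  0.15521896] [-5.29904875  7.81884889  3.93000031]
```

View pics/s5c.png

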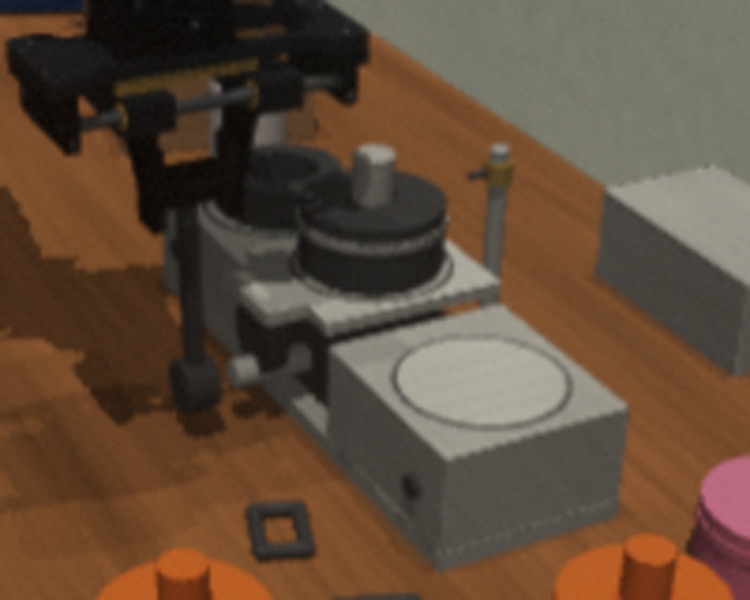

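The side view shows the lever nearly upright, held in the gripper, with the plate raised and the pot centred in its ring at (372,260). The grip has travelled 119.7 mm of the 122.2 mm needed, so I'll add the rest.

Request:
{"op": "jog_arm", "data": {"motion": [-0.07,0,0,0,0,0,1,0,0,0,0,0,0,1,0,0,0,0,0,0,1,0,0,0,0,0,0,1]}}

```text
time: 14.35
position: [0.5081, 0.0633, 0.1553]
tool_rot: [0.705, 0.709, 0.001, -0.003]
ft_force: [-6.5, 9.9, 4.3]
grip_width: 0.0394
grip_force: 40.0
```

Run:
```python
from h import *
w,W=cam('wrist'); cv2.imwrite('pics/w6.png',w)
cv2.imwrite('pics/w6c.png',w)
p=robot.get_obs()['position']
print(proj(W,[[.508,.0633,.034],[.508,.0633,.164],[.508,.0633,.1],p]))
```

```text
[[322.37054107 238.90483913]
 [322.17638273 336.37181108]
 [322.2996213  274.86420541]
 [322.27965687 325.24253275]]
```

View pics/w6c.png

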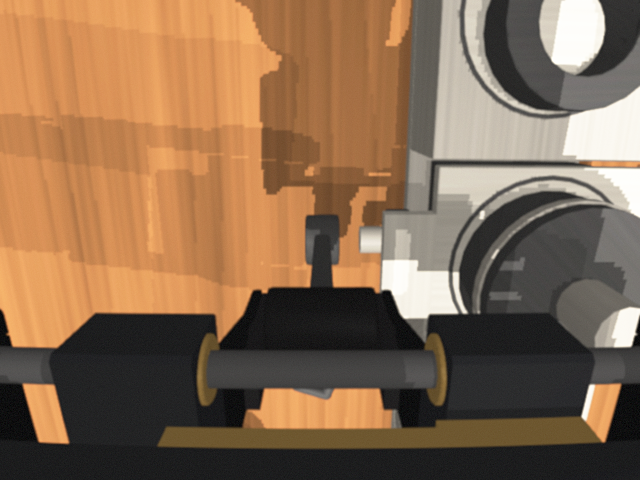

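Run:
```python
from h import *
_,W=cam('wrist');w=cv2.imread('pics/w6.png');g=cv2.cvtColor(w,cv2.COLOR_BGR2GRAY)
t=np.linspace(0,2*np.pi,181)
for y in(.0613,.0633,.0653,.0673):
    for x in(.488,.528): print(y,x,proj(W,np.c_[0*t+x,y+.013*np.cos(t),.164+.013*np.sin(t)])[:,1].min().round(1),end=' ')
    print()
H=proj(W,np.c_[0*t+.500,.0633+.013*np.cos(t),.034+.013*np.sin(t)]);print(H[:,1].min(),H[:,1].max())
for u in(290,345,322):print(u,g[280:352:2,u].tolist())
print(g[205:280:2,320].tolist())
```

```text
0.0613 0.488 306.2 0.0613 0.528 307.0 
0.0633 0.488 301.5 0.0633 0.528 302.3 
0.0653 0.488 296.7 0.0653 0.528 297.5 
0.0673 0.488 291.9 0.0673 0.528 292.7 
219.4211073214997 258.23152332201823
290 [157, 158, 155, 128, 34, 16, 15, 25, 21, 22, 20, 17, 22, 17, 24, 23, 24, 30, 26, 25, 28, 24, 21, 22, 25, 29, 21, 23, 27, 25, 21, 24, 23, 19, 22, 38]
345 [172, 174, 173, 141, 35, 22, 20, 24, 20, 17, 24, 18, 22, 24, 22, 24, 24, 22, 22, 26, 29, 29, 27, 28, 27, 28, 27, 29, 19, 18, 20, 20, 24, 21, 19, 36]
322 [41, 44, 41, 38, 23, 14, 24, 20, 17, 25, 20, 24, 20, 23, 17, 23, 25, 25, 23, 25, 24, 29, 26, 28, 29, 23, 24, 24, 20, 23, 23, 24, 23, 22, 23, 43]
[90, 90, 89, 90, 87, 54, 45, 53, 52, 54, 55, 53, 57, 64, 59, 48, 45, 42, 48, 47, 45, 44, 43, 46, 47, 45, 43, 44, 43, 41, 43, 44, 45, 44, 44, 46, 44, 44]
```

Run:
```python
from h import *
s,C=cam('side');_=cv2.imwrite('pics/s6.png',s);g=cv2.cvtColor(s,cv2.COLOR_BGR2GRAY)
t=np.linspace(0,2*np.pi,181)
for a in(84,87,90,93):
    a=np.radians(a);y=.0633+.13*np.cos(a);z=.034+.13*np.sin(a)
    for x in(.495,.521):
        P=proj(C,np.c_[0*t+x,y+.013*np.cos(t),z+.013*np.sin(t)]);print(np.degrees(a).round(),x,P.mean(0).round(1),P[:,1].min().round(1),P[:,1].max().round(1),end=' | ')
    print()
print('axis',proj(C,[[.508,.0633,.034],[.500,.0633,.034]]))
for u in(282,284,286,288,290,292,294,296,298,300):print(u,g[185:225,u].tolist())
print('hub');
for r in range(236,268,2):print(r,g[r,278:306].tolist())
```

```text
84.0 0.495 [282.7 198.9] 193.0 204.9 | 84.0 0.521 [293.8 196.8] 190.9 202.7 | 
87.0 0.495 [283.9 199.9] 194.0 205.9 | 87.0 0.521 [295.  197.8] 191.9 203.7 | 
90.0 0.495 [285.2 201.1] 195.1 207.1 | 90.0 0.521 [296.3 198.9] 193.0 204.8 | 
93.0 0.495 [286.4 202.4] 196.3 208.4 | 93.0 0.521 [297.6 200.2] 194.2 206.1 | 
axis [[291.65541377 251.87360286]
 [288.42511514 252.64991102]]
282 [20, 34, 41, 42, 34, 20, 12, 14, 15, 16, 10, 13, 11, 16, 16, 11, 14, 12, 14, 16, 14, 13, 13, 14, 11, 14, 18, 34, 64, 79, 82, 84, 82, 84, 83, 78, 64, 52, 47, 44]
284 [38, 58, 68, 65, 58, 53, 49, 56, 50, 32, 18, 15, 12, 14, 15, 17, 14, 16, 12, 15, 15, 24, 30, 31, 31, 31, 33, 43, 53, 51, 52, 54, 53, 56, 57, 54, 52, 54, 53, 53]
286 [48, 64, 65, 64, 69, 75, 85, 84, 67, 35, 15, 14, 13, 10, 13, 17, 13, 12, 13, 15, 19, 36, 46, 50, 49, 48, 49, 46, 42, 27, 24, 23, 26, 37, 47, 51, 52, 53, 53, 52]
288 [64, 66, 66, 66, 66, 74, 86, 83, 60, 20, 12, 12, 9, 12, 14, 14, 11, 10, 13, 13, 17, 20, 24, 25, 23, 24, 22, 24, 21, 22, 19, 21, 20, 22, 22, 26, 25, 24, 27, 29]
290 [66, 68, 66, 68, 69, 75, 87, 73, 39, 14, 14, 14, 14, 13, 
[... 2110 characters left out ...]
56 [41, 40, 45, 57, 57, 51, 44, 38, 31, 24, 26, 27, 31, 28, 28, 29, 28, 26, 29, 29, 39, 56, 64, 65, 65, 61, 52, 51]
258 [40, 42, 44, 56, 44, 40, 40, 37, 35, 27, 25, 27, 27, 25, 26, 26, 26, 28, 30, 43, 59, 68, 70, 63, 40, 33, 32, 32]
260 [52, 56, 52, 57, 66, 67, 65, 56, 51, 36, 31, 30, 29, 29, 31, 34, 35, 36, 34, 37, 47, 65, 70, 64, 52, 36, 33, 34]
262 [69, 72, 70, 67, 69, 70, 67, 69, 66, 52, 37, 36, 36, 33, 34, 35, 36, 38, 35, 36, 34, 45, 66, 70, 71, 67, 65, 66]
264 [68, 70, 71, 71, 71, 73, 70, 69, 68, 67, 61, 39, 33, 35, 35, 33, 32, 34, 36, 37, 39, 44, 58, 69, 69, 71, 69, 68]
266 [69, 70, 70, 70, 71, 70, 71, 71, 69, 69, 66, 64, 56, 55, 55, 55, 51, 51, 55, 66, 69, 72, 70, 71, 69, 70, 70, 70]
```

Both the side and the wrist view put the lever at about 87°, so it needs about 6 mm more.

Request:
{"op": "jog_arm", "data": {"motion": [-0.08,0,0,0,0,0,1,-0.08,0,0,0,0,0,1,0,0,0,0,0,0,1,0,0,0,0,0,0,1,0,0,0,0,0,0,1,0,0,0,0,0,0,1]}}

```text
time: 15.25
position: [0.5081, 0.057, 0.1552]
tool_rot: [0.705, 0.709, 0.001, -0.003]
ft_force: [-5.8, 8.9, 4.3]
grip_width: 0.0397
grip_force: 40.0
```

Run:
```python
from h import *
s,C=cam('side');w,W=cam('wrist');g=cv2.cvtColor(s,cv2.COLOR_BGR2GRAY)
cv2.imwrite('pics/s7.png',s);cv2.imwrite('pics/w7.png',w)
for u in(286,290,294,296,298):print(u,g[188:212,u].tolist())
gw=cv2.cvtColor(w,cv2.COLOR_BGR2GRAY)
for u in(290,345):print(u,gw[280:312:2,u].tolist())
print('hub',gw[195:290:2,310].tolist())
t=np.linspace(0,2*np.pi,181)
for y in(.0613,.0633,.0653):print(y,proj(W,np.c_[0*t+.5,y+.013*np.cos(t),.164+.013*np.sin(t)])[:,1].min().round(1))
H=proj(W,np.c_[0*t+.500,.0633+.0167*np.cos(t),.034+.0167*np.sin(t)]);print(H[:,1].min(),H[:,1].max())
```

```text
286 [63, 69, 77, 85, 83, 84, 69, 37, 15, 13, 11, 14, 13, 11, 14, 16, 14, 15, 20, 33, 49, 49, 48, 50]
290 [68, 67, 76, 87, 89, 76, 47, 16, 14, 12, 15, 13, 15, 13, 16, 13, 13, 13, 19, 25, 21, 25, 25, 27]
294 [63, 65, 78, 87, 87, 67, 24, 10, 13, 11, 16, 9, 14, 14, 15, 14, 14, 27, 37, 51, 57, 58, 55, 46]
296 [80, 79, 79, 79, 66, 37, 18, 11, 17, 12, 12, 13, 14, 16, 15, 13, 25, 62, 78, 61, 62, 78, 83, 83]
298 [83, 84, 84, 82, 64, 34, 17, 14, 15, 12, 10, 16, 16, 12, 16, 13, 33, 62, 82, 87, 76, 61, 71, 83]
290 [155, 157, 156, 106, 22, 21, 21, 25, 16, 28, 24, 19, 27, 21, 22, 24]
345 [173, 173, 170, 115, 21, 23, 20, 21, 23, 18, 24, 23, 22, 24, 26, 22]
hub [150, 151, 150, 149, 148, 98, 49, 49, 52, 56, 54, 55, 57, 56, 58, 56, 57, 61, 82, 112, 108, 107, 102, 101, 98, 94, 90, 87, 84, 81, 94, 145, 147, 151, 160, 156, 157, 153, 138, 138, 127, 109, 110, 103, 96, 76, 31, 13]
0.0613 291.3
0.0633 286.4
0.0653 281.5
204.53142102043245 254.77005359068315
```

The lever now reads upright in both views: the side edges match the 90° prediction, and the wrist view puts the barrel at y = 0.0634 with the axis at 0.0633. Handing in.

```bash
python3 -c "
from rig import robot
print(robot.hand_in())"
```

```text
the job is handed in; nothing more can be done
None
```

I slid the die pot onto the lift plate's ring mark, within about 1–2 mm of centre, and released it. I then turned the cam lever upright and handed the job in at about 15 s with the gripper still holding it; the judge's result was not shown.

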